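# Hang up the scraper and hold the tool chest open

### The job

The scraper has been left lying on the lid of the tool chest: hang it by its eye on the hook of the stand, so that it hangs down freely, without letting it fall onto the bench. Then, with the lid clear, raise the chest's lid by its bar handle and hold it open at 45 degrees (within 6 degrees), and finish while still holding it there, because it falls shut when let go. Leave everything else on the bench where it is.

Things in the scene. Friction and masses are not known exactly. Their poses are not given: they have to be found in the camera images.
- scraper: Scraper, 164 mm long, about 0.11 kg, lying flat on the lid. Origin on its underside; x runs along it to the eye, z up. From -x: steel blade 50 mm wide, 3 mm thick (x -80 to -25 mm), wooden handle 22 mm wide, 18 mm thick (x -28 to 52 mm; grip it near x 8 mm, close to the centre of mass), steel ring (the eye, centre x 66 mm). The parts are flush on the underside.
- eye (a point): Centre of the scraper's eye: a steel ring 36 mm outside, 22 mm hole, 6 mm thick, hole axis along the scraper's z; 66 mm along +x from the scraper's origin and 3 mm above its underside.
- stand: Hook stand, fixed. Origin under its wooden base (110 x 100 x 12 mm); x points from hook to post, z up. Post 14 mm thick at x 35 mm; from it, 200 mm up, an 8 mm round steel rod runs level along -x for 80 mm, then turns straight up. An eye lowered over the upturned end rests on the rod; let go, the scraper swings down and hangs under the rod, blade about 45 mm above the bench.
- hook_bend (a point): Corner of the hook, on the rod's centre line, 200 mm above the bench, where the level rod turns up.
- hook_tip (a point): Top of the hook's upturned end, 32 mm above the corner hook_bend, rounded, 8 mm in diameter.
- chest: Wooden tool chest fixed to the bench, 180 (x) x 260 (y) x 100 mm high without the lid; origin at the centre of its underside, front (handle side) towards its -x.
- lid (a joint): Lid angle, rad: 0 closed, growing as it opens to a stop at 1.35; 45 degrees is 0.785. It falls shut from any angle. A board 180 x 260 x 12 mm, about 0.4 kg (0.3 to 0.5), hinged on the chest's far (+x) edge; when closed its top is 112 mm above the bench.
- lid_handle (a point): Middle of the lid's bar handle, on the bar's centre line: a round steel bar, 12 mm thick, along the chest's y, 110 mm between its two side arms, 45 mm in front of the lid's front edge (gap 39 mm), level with the lid (107 mm above the bench when closed). It moves with the lid, 225 mm from the hinge line.
- lid_hinge (a point): Middle of the lid's hinge line, at the chest's far top edge, 100 mm above the bench; the axis runs along the chest's y.
- scissors: Scissors lying flat, 165 x 80 x 8 mm, brass handles; leave alone. Origin at the underside near the pivot, blades to +x.
- awl: Awl lying flat, 125 mm long, wooden handle 18 mm, in front of the hook stand; leave alone. Origin at the underside, point to +x.
- tin: White round tin, 72 mm diameter, 46 mm high, behind the hook stand; leave alone. Origin at the underside.
- case: Smooth round metal case, 60 mm diameter, 31 mm high, in front of one corner of the chest; leave alone. Origin at the underside.
- tape: Roll of card tape lying flat, 90 mm diameter, 24 mm high; leave alone. Origin at the underside.
- ruler: Wooden ruler lying flat, 300 x 30 x 5 mm, along its y, at the left of the bench; leave alone. Origin at the underside.
Mind the look-alikes: they are no part of the job. What is meant by the scraper is not blue, and is the larger of those in its own colour.

How it is judged:
By the outcome, as a careful person would: the job done as asked, in the order asked, and still so for the second after the job is handed in, while the arm keeps its last pose, push and grip.
It also fails if it takes over 58 s, if anything falls off the work surface, if the arm or the gripper's body presses on something with over 40 N, if the wrist force passes 120 N, or if a joint passes its speed limit or range.

### The arm

A 7-joint arm with a two-finger parallel gripper is mounted at the origin on the work surface. World frame = base frame: x ahead of the robot, y to its left, z up, the work surface at z = 0. Lengths are in m, angles in rad, forces in N, time in s.
With the tool pointing down it reaches from about 0.35 to 0.775 m from the base axis. Payload 3.1 kg.
Tool frame: the origin (TCP) lies at the very end of the fingers, on their centre line; the grasp point (between the pads) lies robot.grasp_offset behind it (robot.grasp_offset is the distance from the TCP to the grasp point, in m); z points along the fingers, y is the line along which they close (so a half turn about z gives the same grasp; the last joint's range is limited). The gripper opens to 85 mm and grips with 20 to 120 N. Pads are 22 mm wide; open, the fingers measure 114 mm over their backs; the gripper's body (76 mm by 85 mm) begins 54 mm behind the grasp point. The pads swing forward as they close: fully open they stand 13 mm farther back than shut.
Start: joints at [1.131, 0.311, 0.014, 1.512, -0.004, 1.319, -0.027], TCP at [0.213, -0.507, 0.231] pointing down, gripper open.
Joint ranges: [-2.7, 2.7], [-0.3, 1.91], [-1.27, 1.3], [0.12, 2.57], [-1.44, 4.58], [0.2, 2.03], [-3.05, 3.05]. Speed limits (rad/s): [2.79, 2.79, 3.14, 3.14, 3.14, 3.14, 3.14].

### API

Orientations are given as a unit quaternion [x, y, z, w].
In Python, from workcell import robot gives the robot as it stands.
- The arm moves only by the shell command python3 -m handwheel 'ROWS' [FORCE]. ROWS is JSON, a list of rows, each a list of 3 entries, a list of its own where there are three numbers: the shift along the world's x, y, z normalised to -1 to 1, where 1 is 200 mm, then the turn, a rotation vector about the world's x, y, z normalised to -1 to 1, where 1 is 30 degrees, then the closure, from -1 (fully open) to 1 (shut). In form: [[[dx, dy, dz], [rx, ry, rz], grip], ...]. A call has exactly 10 rows; each row is the pose to reach, as a shift and turn from the pose commanded when the call began; what a row does not reach only later rows make up. A row lasts 1/10 s, in which the tool goes at most 50 mm and 8.59 degrees, less where a joint would pass 70% of its speed; a pose out of reach is approached as far as the arm can. A call with a number of a shift or a turn outside -1 to 1 is refused whole. A call with a gripper value outside its range is refused whole. The fingers move at their own pace and stop on an object; FORCE is the grip in N (left out, the last holds). Time passes only in rows, so rows that repeat a pose let the fingers close, or fill a call up. It gives the time, the measured TCP pose, the force, the opening and the grip force at its end, in the units of the state.
- robot.sense(): the state, without advancing time (a new reading comes with each control period).
- robot.snapshot(name): name is "side" or "top"; returns (picture, depth): 480x640x3 uint8, red, green, blue; 480x640 float32, m along the optical axis (not along the pixel's ray), 0 where there is no reading.
- robot.get_calibration(name): a dict with "fov_y" (degrees; the focal length in pixels is half the picture's height over the tangent of half this angle, whatever the lens; pixels are square), "cx", "cy" (the principal point, pixels), "k1" (the pictures are not rectified: a ray, as slopes to the right and down, at radius r is drawn at 1 + k1 r^2 times it, then the intrinsics apply), "world_to_cam" (4x4, takes a point from world to camera coordinates). Camera axes: x right, y down, z forward; pixel columns grow to the right and rows downward; lengths in m; the calibration is good to about 2 mm. A picture is of the moment at which its call begins. get_calibration takes no time and is no camera call.
- robot.hand_in(): hands the job in; it is judged then, once.
The state is a dict: "time_s": time; "joint_positions": joint angles; "joint_vel": joint speeds; "joint_torque": joint torques, N m; "position": TCP position; "eef_rot": TCP orientation; "contact_force": force on the tool from outside, world axes, zero at the start; "torque": the same for the moment, N m; "grip_width": finger opening in m; "finger_force": force on a finger pad.
Only numpy, scipy, OpenCV 4.12 (cv2) and the standard library are available. Lean on these libraries where they do the work, as an engineer would, in place of code of your own. Each camera call takes 0.05 s, during which the arm holds its last target. There are 200 camera calls.

## Working session

There is one attempt and no reset: what is moved stays moved. The work goes in short steps, Python scripts to look and compute and a shell command to move; the robot and the scene stay as the last step left them, time stands still between calls to the robot, and variables do not carry over. Pictures are saved under pics/ and viewed, at most 10 in all, crops included, and the job is handed in when it is done.

```bash
mkdir -p pics; ls; cat > h.py <<'E'
import numpy as np,cv2
from workcell import robot
def cal(n):
    c=robot.get_calibration(n); f=240/np.tan(np.radians(c["fov_y"])/2)
    return c,f
def ray(n,u,v):
    c,f=cal(n); d=np.array([(u-c["cx"])/f,(v-c["cy"])/f]); s=d.copy()
    for _ in range(30): s=d/(1+c["k1"]*(s@s))
    M=np.array(c["world_to_cam"]); R=M[:3,:3]; o=-R.T@M[:3,3]
    return o,R.T@np.r_[s,1]
def onz(n,u,v,z):
    o,d=ray(n,u,v); return o+d*(z-o[2])/d[2]
def dep(n,u,v,D):
    o,d=ray(n,u,v); return o+d*D
def proj(n,p):
    c,f=cal(n); q=np.array(c["world_to_cam"])@np.r_[p,1]; s=q[:2]/q[2]
    s=s*(1+c["k1"]*(s@s)); return np.r_[s*f+[c["cx"],c["cy"]],q[2]]
def snap(n,name):
    p,d=robot.snapshot(n); cv2.imwrite(f"pics/{name}.png",p[:,:,::-1]); np.savez(f"pics/{name}.npz",p=p,d=d); return p,d
E
python3 - <<'E'
from h import *
snap("top","t0");snap("side","s0")
for n in("top","side"): print(robot.get_calibration(n), ray(n,320,240))
print(robot.sense(),robot.grasp_offset)
E
```

```text
pics
{'fov_y': 49.9805672756479, 'cx': 316.0450366313754, 'cy': 243.76204547928043, 'k1': 0.049031044454174985, 'world_to_cam': array([[ 0.022524  , -0.99960156,  0.01701144, -0.03746986],
       [-0.98645495, -0.02498673, -0.16211818,  0.57217566],
       [ 0.16247864, -0.01312947, -0.9866247 ,  1.58372739],
       [ 0.        ,  0.        ,  0.        ,  1.        ]])} (array([ 0.3079476 , -0.00236463,  1.65594206]), array([ 0.16985887, -0.0206247 , -0.98530958]))
{'fov_y': 53.92664998870596, 'cx': 322.701274662373, 'cy': 239.6194220628981, 'k1': 0.0064368969680850905, 'world_to_cam': array([[ 0.99958203, -0.02499875,  0.01451983, -0.54498897],
       [-0.01054309, -0.78288479, -0.62207736,  0.09609854],
       [ 0.02691851,  0.62166427, -0.78282114,  1.32209203],
       [ 0.        ,  0.        ,  0.        ,  1.        ]])} (array([ 0.5101856 , -0.76028733,  1.10265546]), array([ 0.02118661,  0.62117585, -0.7834061 ]))
{'time_s': 0.1, 'joint_positions': array([ 1.13130068,  0.31165177,  0.01399426,  1.5128926 , -0.00443065,
        1.31920665, -0.02724072]), 'joint_vel': array([-0.00028488, -0.00194379,  0.00064592, -0.00330321, -0.00024585,
        0.00102848, -0.00092856]), 'joint_torque': array([ 3.99155670e-04, -3.80856335e+01,  1.46518140e-01, -2.31242555e+01,
        1.23376559e-02,  7.97547604e-03,  2.09775118e-05]), 'position': array([ 0.21283145, -0.50644211,  0.23032802]), 'eef_rot': array([ 9.80281735e-01,  1.97602096e-01, -2.39557846e-04, -1.03637189e-03]), 'contact_force': array([ 1.21033838, -0.28466214,  0.44429176]), 'torque': array([-0.03120776, -0.01362491,  0.02554585]), 'finger_force': 0.0, 'grip_width': 0.08542921526569017} 0.0187
```

View pics/t0.png

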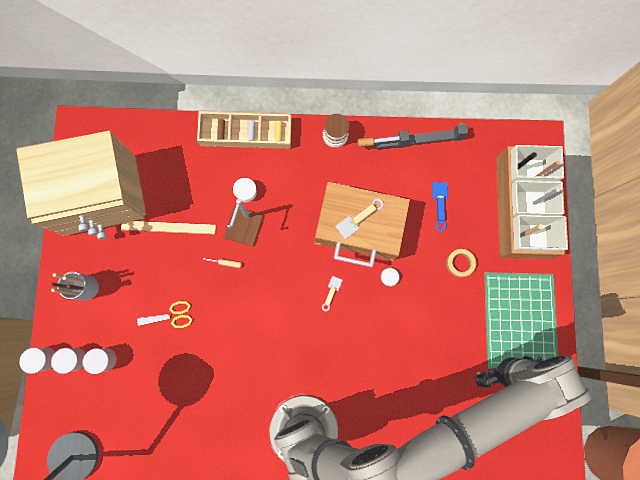

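View pics/s0.png

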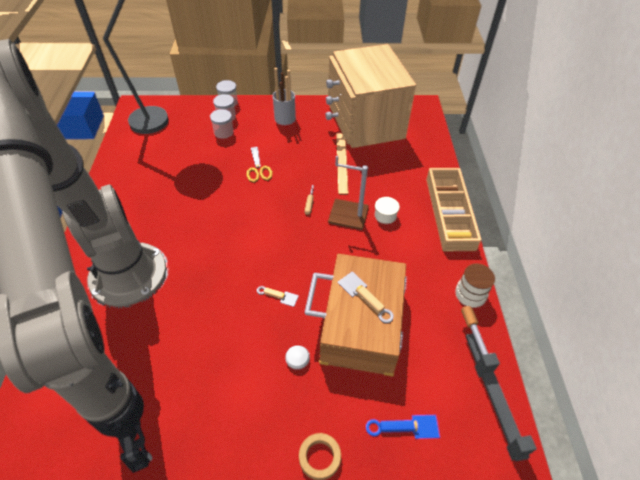

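Three candidates appear in the top view: the wood/steel scraper on the lid (360,217), a smaller wood/steel one on the bench (332,293), and a blue one (440,205). The one on the lid fits, because it isn't blue and is the larger of the wooden pair. The hook stand is at about (243,215), the chest at (362,220) and the bar handle at (354,262). I'll confirm with an enlarged crop.

```bash
python3 - <<'E'
import cv2,numpy as np
t=cv2.imread('pics/t0.png');s=cv2.imread('pics/s0.png')
a=cv2.resize(t[170:320,305:425],(400,500),interpolation=cv2.INTER_CUBIC)  # 3.33x
b=cv2.resize(t[170:250,220:300],(400,400),interpolation=cv2.INTER_CUBIC) #5x
c=np.zeros((500,400,3),np.uint8);c[:400]=b
cv2.imwrite('pics/c1.png',np.hstack([a,c]))
a=cv2.resize(s[245:385,250:420],(486,400),interpolation=cv2.INTER_CUBIC)
b=cv2.resize(s[150:255,325:405],(305,400),interpolation=cv2.INTER_CUBIC)
cv2.imwrite('pics/c2.png',np.hstack([a,b]))
E
```

```text
(no output)
```

View pics/c1.png

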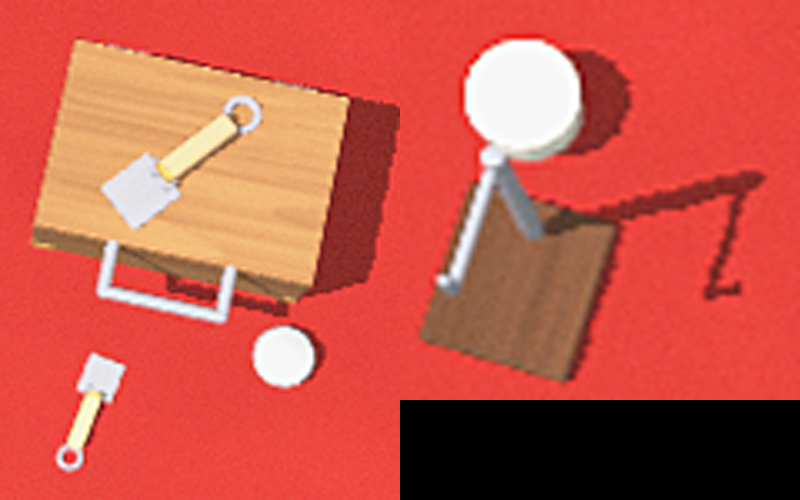

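View pics/c2.png

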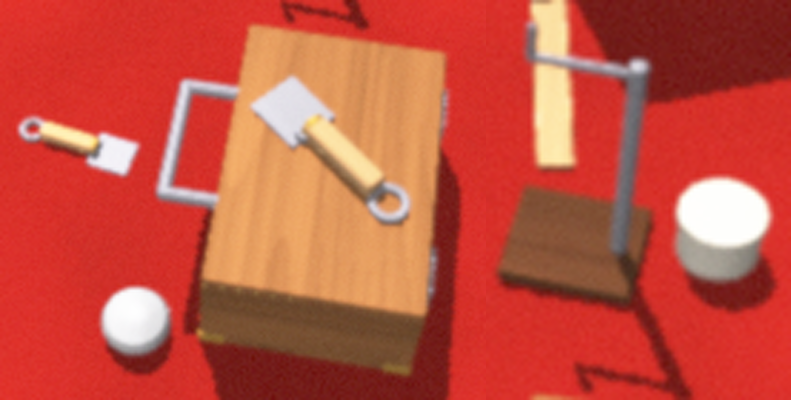

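The crops confirm it: the scraper on the lid is the large wooden one (eye at about (377,204) in the top view), and the one on the bench is roughly half its size. The hook tip is at top (230,226) and side (337,157). Next I'll measure.

```bash
python3 - <<'E'
from h import *
np.set_printoptions(precision=4,suppress=True)
A=lambda x,y:(305+x/3.333-.35,170+y/3.333-.35); B=lambda x,y:(220+x/5-.4,170+y/5-.4)
S=lambda x,y:(250+x/2.859-.3,245+y/2.857-.3); T=lambda x,y:(325+x/3.8125-.35,150+y/3.81-.35)
def tri(a,b):
    o1,d1=ray("top",*a);o2,d2=ray("side",*b)
    M=np.c_[d1,-d2];t=np.linalg.lstsq(M,o2-o1,rcond=None)[0]
    p,q=o1+d1*t[0],o2+d2*t[1];return (p+q)/2,np.linalg.norm(p-q)
print("eye",onz("top",*A(242,115),.115),onz("side",*S(388,202),.115),tri(A(242,115),S(388,202)))
p=np.load('pics/t0.npz')['p'];hsv=cv2.cvtColor(p,cv2.COLOR_RGB2HSV)
for n,f,box in(("top","t0",(345,190,390,240)),("side","s0",(325,265,400,330))):
    z=np.load(f'pics/{f}.npz');p=z['p'];h=cv2.cvtColor(p,cv2.COLOR_RGB2HSV)
    x0,y0,x1,y1=box;sub=h[y0:y1,x0:x1]
    for nm,m,zz in(("handle",(sub[...,0]>18)&(sub[...,0]<32)&(sub[...,1]>70)&(sub[...,2]>170),.130),("steel",(sub[...,1]<50)&(sub[...,2]>120),.115)):
        k,l,st,c=cv2.connectedComponentsWithStats(m.astype(np.uint8))
        for i in range(1,k):
            if st[i,4]>25:
                yx=np.argwhere(l==i); r=cv2.minAreaRect(yx[:,::-1].astype(np.float32))
                print(n,nm,st[i,4],c[i]+[x0,y0],onz(n,*(c[i]+[x0,y0]),zz),[onz(n,*(q+[x0,y0]),zz)[:2] for q in cv2.boxPoints(r)])
for nm,a in dict(TL=(77,40),TR=(350,97),BR=(312,283),BL=(33,232)).items(): print(nm,onz("top",*A(*a),.112))
for a in((104,292),(224,318)): print("hnd",onz("top",*A(*a),.107))
for a in((184,86),(164,192)): print("hnd side",onz("side",*S(*a),.107))
print("tip",onz("top",*B(48,282),.230),onz("side",*T(45,27),.232),tri(B(48,282),T(45,27)))
print("bend",onz("side",*T(45,56),.2),"rod/post",onz("side",*T(152,68),.204),onz("top",*B(92,157),.204))
for a in((75,180),(220,225),(165,382),(22,338)): print("base",onz("top",*B(*a),.012))
E
```

```text
eye [ 0.6899 -0.2083  0.115 ] [ 0.6874 -0.2079  0.115 ] (array([ 0.6884, -0.2082,  0.1161]), np.float64(0.0023575968369355924))
top steel 55 [378.0182 203.2   ] [ 0.693  -0.2106  0.115 ] [array([ 0.7058, -0.192 ]), array([ 0.7066, -0.2229]), array([ 0.675 , -0.2229]), array([ 0.6742, -0.1922])]
top steel 189 [349.5767 226.7196] [ 0.617 -0.124  0.115] [array([ 0.6501, -0.1096]), array([ 0.6511, -0.1494]), array([ 0.5827, -0.1501]), array([ 0.5817, -0.1105])]
side handle 175 [369.4971 296.68  ] [ 0.6519 -0.1647  0.13  ] [array([ 0.621 , -0.1398]), array([ 0.6314, -0.1278]), array([ 0.6816, -0.1885]), array([ 0.6713, -0.1997])]
side steel 337 [351.0208 283.1098] [ 0.6113 -0.1154  0.115 ] [array([ 0.5778, -0.1101]), array([ 0.6114, -0.0726]), array([ 0.6483, -0.1216]), array([ 0.6148, -0.1572])]
side steel 27 [328.2222 276.5556] [ 0.5551 -0.0949  0.115 ] [array([ 0.5471, -0.0901]), array([ 0.5648, -0.0903]), array([ 0.5644, -0.0994]), array([ 0.5468, -0.0991])]
side steel 95 [386.0632 316.2421] [ 0.6887 -0.2102  0.115 ] [array([ 0.6662, -0.2078]), array([ 0.6903, -0.1837]), array([ 0.7101, -0.2099]), array([ 0.686 , -0.2333])]
TL [ 0.7582 -0.0548  0.112 ]
TR [ 0.7103 -0.3087  0.112 ]
BR [ 0.5353 -0.273   0.112 ]
BL [ 0.576  -0.0181  0.112 ]
hnd [ 0.523  -0.0841  0.107 ]
hnd [ 0.5019 -0.1936  0.107 ]
hnd side [ 0.5196 -0.0836  0.107 ]
hnd side [ 0.5013 -0.1908  0.107 ]
tip [0.5872 0.2238 0.23  ] [0.5851 0.2207 0.232 ] (array([0.5863, 0.2238, 0.2296]), np.float64(0.001960746557513209))
bend [0.5865 0.2252 0.2   ] rod/post [0.6635 0.2073 0.204 ] [0.6664 0.2063 0.204 ]
base [0.6981 0.2442 0.012 ]
base [0.6706 0.1488 0.012 ]
base [0.5662 0.1801 0.012 ]
base [0.5926 0.2733 0.012 ]
```

Measurements agree with the given sizes:

| Item | Result |
|---|---|
| Scraper eye | (0.689, -0.2085), yaw about -50° |
| Scraper grip point | (0.652, -0.164) |
| Hook | (0.5863, 0.2238), rod yaw about -14°, rod length 80 mm as given |
| Lid bar | (0.5115, -0.138, 0.107), chest yaw about -10.7° |

Next I'll move above the scraper in four steps.

```bash
R='x'; python3 -m handwheel '[[[0.14,0.1,0],[0,0,0.22],-0.18],[[0.27,0.21,0],[0,0,0.45],-0.18],[[0.41,0.32,0],[0,0,0.67],-0.18],[[0.55,0.43,0],[0,0,0.89],-0.18],[[0.55,0.43,0],[0,0,0.89],-0.18],[[0.55,0.43,0],[0,0,0.89],-0.18],[[0.55,0.43,0],[0,0,0.89],-0.18],[[0.55,0.43,0],[0,0,0.89],-0.18],[[0.55,0.43,0],[0,0,0.89],-0.18],[[0.55,0.43,0],[0,0,0.89],-0.18]]' 40
```

```text
time_s: 1.1
position: [0.3224, -0.4216, 0.2313]
eef_rot: [0.909, 0.418, -0.0, 0.0]
contact_force: [0.0, -0.3, -0.7]
grip_width: 0.0506
finger_force: 0.0
```

```bash
python3 -m handwheel '[[[0.14,0.1,0],[0,0,0.22],-0.18],[[0.27,0.21,0],[0,0,0.45],-0.18],[[0.41,0.32,0],[0,0,0.67],-0.18],[[0.55,0.43,0],[0,0,0.89],-0.18],[[0.7,0.54,0],[0,0,1],-0.18],[[0.8,0.63,0],[0,0,1],-0.18],[[0.8,0.63,0],[0,0,1],-0.18],[[0.8,0.63,0],[0,0,1],-0.18],[[0.8,0.63,0],[0,0,1],-0.18],[[0.8,0.63,0],[0,0,1],-0.18]]'
python3 -m handwheel '[[[0.14,0.1,0],[0,0,0.25],-0.18],[[0.27,0.21,0],[0,0,0.5],-0.18],[[0.41,0.32,0],[0,0,0.75],-0.18],[[0.55,0.43,0],[0,0,1],-0.18],[[0.7,0.54,0],[0,0,1],-0.18],[[0.8,0.63,0],[0,0,1],-0.18],[[0.8,0.63,0],[0,0,1],-0.18],[[0.8,0.63,0],[0,0,1],-0.18],[[0.8,0.63,0],[0,0,1],-0.18],[[0.8,0.63,0],[0,0,1],-0.18]]'
```

```text
time_s: 2.1
position: [0.4818, -0.2969, 0.2313]
eef_rot: [0.77, 0.638, -0.001, 0.0]
contact_force: [-0.2, 0.1, 0.5]
grip_width: 0.0503
finger_force: 0.0
time_s: 3.1
position: [0.6421, -0.1715, 0.2316]
eef_rot: [0.579, 0.816, -0.001, 0.0]
contact_force: [-0.3, -0.3, 1.1]
grip_width: 0.0504
finger_force: 0.0
```

```bash
python3 -m handwheel '[[[0.05,0.04,0],[0,0,0.25],-0.18],[[0.05,0.04,0],[0,0,0.5],-0.18],[[0.05,0.04,0],[0,0,0.69],-0.18],[[0.05,0.04,-0.15],[0,0,0.69],-0.18],[[0.05,0.04,-0.3],[0,0,0.69],-0.18],[[0.05,0.04,-0.3],[0,0,0.69],-0.18],[[0.05,0.04,-0.3],[0,0,0.69],-0.18],[[0.05,0.04,-0.3],[0,0,0.69],-0.18],[[0.05,0.04,-0.3],[0,0,0.69],-0.18],[[0.05,0.04,-0.3],[0,0,0.69],-0.18]]'
python3 - <<'E'
from h import *
p,d=snap("top","t1");q,e=snap("side","s1")
print(robot.sense()['position'],robot.sense()['joint_positions'])
a=cv2.resize(p[180:270,310:420],(440,360),interpolation=cv2.INTER_CUBIC);b=cv2.resize(q[230:340,310:420],(360,360),interpolation=cv2.INTER_CUBIC)
cv2.imwrite("pics/c3.png",np.hstack([a,b])[:,:,::-1])
E
```

```text
time_s: 4.1
position: [0.6539, -0.1611, 0.173]
eef_rot: [0.421, 0.907, 0.0, 0.001]
contact_force: [0.2, 0.2, 0.5]
grip_width: 0.0503
finger_force: 0.0
[ 0.65354275 -0.16097459  0.17222668] [ 0.49478856  0.6494984  -0.49469708  1.20551442  0.2984984   1.3549818
  0.72533683]
```

View pics/c3.png

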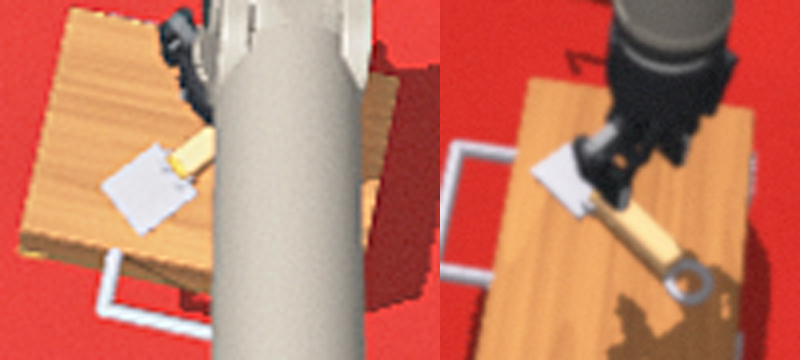

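The gripper straddles the handle with the correct alignment, and the scraper is undisturbed. Now I'll descend, grip and lift a little.

```bash
python3 -m handwheel '[[[-0.01,-0.015,-0.1],[0,0,0],-0.18],[[-0.01,-0.015,-0.2],[0,0,0],-0.18],[[-0.01,-0.015,-0.25],[0,0,0],-0.18],[[-0.01,-0.015,-0.28],[0,0,0],-0.18],[[-0.01,-0.015,-0.28],[0,0,0],-0.18],[[-0.01,-0.015,-0.28],[0,0,0],-0.18],[[-0.01,-0.015,-0.28],[0,0,0],1],[[-0.01,-0.015,-0.28],[0,0,0],1],[[-0.01,-0.015,-0.28],[0,0,0],1],[[-0.01,-0.015,-0.28],[0,0,0],1]]' 60
```

```text
time_s: 5.2
position: [0.652, -0.164, 0.1166]
eef_rot: [0.421, 0.907, 0.0, 0.001]
contact_force: [-0.1, 0.8, 4.5]
grip_width: 0.0205
finger_force: 60.5
```

```bash
python3 -m handwheel '[[[0,0,0.05],[0,0,0],1],[[0,0,0.15],[0,0,0],1],[[0,0,0.3],[0,0,0],1],[[0,0,0.45],[0,0,0],1],[[0,0,0.6],[0,0,0],1],[[0,0,0.75],[0,0,0],1],[[0,0,0.9],[0,0,0],1],[[0,0,0.9],[0,0,0],1],[[0,0,0.9],[0,0,0],1],[[0,0,0.9],[0,0,0],1]]'
python3 -m handwheel '[[[-0.04,0.12,0],[0,0,0.1],1],[[-0.08,0.25,0],[0,0,0.2],1],[[-0.12,0.37,0],[0,0,0.3],1],[[-0.15,0.5,0],[0,0,0.4],1],[[-0.19,0.62,0],[0,0,0.5],1],[[-0.23,0.75,0],[0,0,0.6],1],[[-0.27,0.87,0],[0,0,0.6],1],[[-0.3,1,0],[0,0,0.6],1],[[-0.3,1,0],[0,0,0.6],1],[[-0.3,1,0],[0,0,0.6],1]]'
```

```text
time_s: 6.2
position: [0.6501, -0.1641, 0.2931]
eef_rot: [0.421, 0.907, -0.001, -0.002]
contact_force: [-0.3, 0.1, -1.8]
grip_width: 0.0202
finger_force: 60.0
time_s: 7.2
position: [0.5904, 0.0366, 0.2945]
eef_rot: [0.273, 0.962, -0.001, -0.001]
contact_force: [0.3, -1.2, -0.3]
grip_width: 0.02
finger_force: 59.9
```

```bash
python3 -m handwheel '[[[-0.04,0.12,0],[0,0,0.1],1],[[-0.08,0.25,0],[0,0,0.2],1],[[-0.12,0.37,0],[0,0,0.3],1],[[-0.15,0.5,0],[0,0,0.4],1],[[-0.19,0.62,0],[0,0,0.5],1],[[-0.23,0.75,0],[0,0,0.59],1],[[-0.27,0.87,0],[0,0,0.59],1],[[-0.3,1,0],[0,0,0.59],1],[[-0.3,1,0],[0,0,0.59],1],[[-0.3,1,0],[0,0,0.59],1]]'
python3 - <<'E'
from h import *
p,d=snap("top","t2");q,e=snap("side","s2")
print(robot.sense()['position'],robot.sense()['eef_rot'])
a=cv2.resize(p[170:270,180:280],(400,400),interpolation=cv2.INTER_CUBIC);b=cv2.resize(q[110:210,290:390],(400,400),interpolation=cv2.INTER_CUBIC)
cv2.imwrite("pics/c4.png",np.hstack([a,b])[:,:,::-1])
E
```

```text
time_s: 8.2
position: [0.5299, 0.2379, 0.2954]
eef_rot: [0.12, 0.993, 0.0, 0.0]
contact_force: [-0.2, -0.1, -1.4]
grip_width: 0.0205
finger_force: 59.9
[0.53125006 0.23543263 0.29519863] [ 1.22754563e-01  9.92436904e-01 -5.17661120e-04  2.01962379e-04]
```

View pics/c4.png

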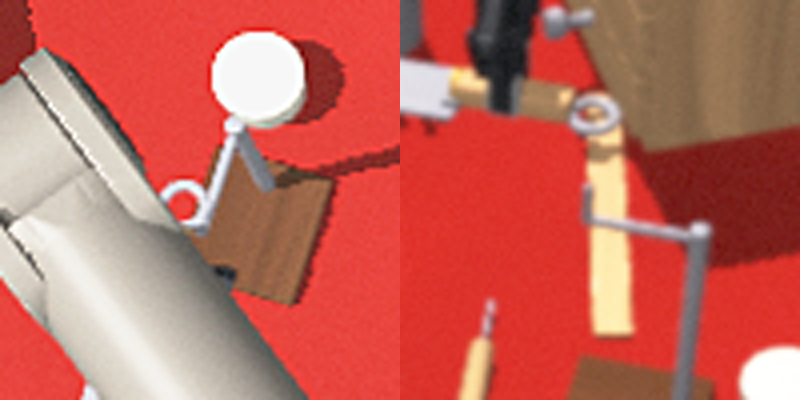

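```bash
python3 - <<'E'
from h import *
np.set_printoptions(precision=4,suppress=True)
def tri(a,b):
    o1,d1=ray("top",*a);o2,d2=ray("side",*b)
    t=np.linalg.lstsq(np.c_[d1,-d2],o2-o1,rcond=None)[0]
    p,q=o1+d1*t[0],o2+d2*t[1];return p,q
T=lambda x,y:(180+x/4-.375,170+y/4-.375);S=lambda x,y:(290+x/4-.375,110+y/4-.375)
print("eye tri",tri(T(185,203),S(194,114)))
for z in(.285,.29,.295): print(z,onz("top",*T(185,203),z),onz("side",*S(194,114),z))
print("tip",onz("side",*S(187,187),.232),onz("top",*T(202,229),.230))
z=np.load('pics/s2.npz')['d']; print(z[136:142,330:347])
E
```

```text
eye tri (array([0.5895, 0.2231, 0.2952]), array([0.5872, 0.2229, 0.2947]))
0.285 [0.5917 0.2248 0.285 ] [0.5882 0.2347 0.285 ]
0.29 [0.5906 0.224  0.29  ] [0.5877 0.2286 0.29  ]
0.295 [0.5896 0.2232 0.295 ] [0.5872 0.2225 0.295 ]
tip [0.5849 0.2222 0.232 ] [0.5847 0.2211 0.23  ]
[[1.2337 1.2283 1.2362 1.249  1.2501 1.2494 1.2494 1.2544 1.2539 1.2533
  1.2479 1.2514 1.2488 1.2455 1.6782 1.6621 1.6445]
 [1.2342 1.2363 1.2355 1.2411 1.2448 1.2525 1.7025 1.6981 1.7038 1.6952
  1.2516 1.2511 1.2434 1.2453 1.2473 1.6602 1.6492]
 [1.2341 0.     1.24   1.2382 1.7018 1.7026 1.7052 1.694  1.6862 1.6912
  1.7042 1.6898 1.2425 1.2461 1.2483 1.6683 1.6611]
 [1.2339 1.2394 1.2356 1.2407 1.6943 1.6966 1.6999 1.6878 1.6851 1.6946
  1.6885 1.6892 1.2431 1.2422 1.2369 1.6665 1.6649]
 [1.24   1.2381 1.2392 1.2372 1.2339 1.2369 1.6928 1.6914 1.6859 1.6783
  1.6833 1.2365 1.2371 1.2415 1.2414 1.695  1.664 ]
 [1.683  1.6922 1.2395 1.242  1.2359 1.2388 1.2324 1.2366 1.2328 1.2322
  1.2333 1.2362 1.2373 1.2354 1.6834 1.6937 1.6583]]
```

Eye (0.588, 0.223, 0.2945) against tip (0.5855, 0.2225): I'll shift -3 mm in x and lower slowly.

```bash
python3 -m handwheel '[[[-0.015,0,0],[0,0,0],1],[[-0.015,0,-0.05],[0,0,0],1],[[-0.015,0,-0.1],[0,0,0],1],[[-0.015,0,-0.15],[0,0,0],1],[[-0.015,0,-0.2],[0,0,0],1],[[-0.015,0,-0.25],[0,0,0],1],[[-0.015,0,-0.3],[0,0,0],1],[[-0.015,0,-0.35],[0,0,0],1],[[-0.015,0,-0.37],[0,0,0],1],[[-0.015,0,-0.37],[0,0,0],1]]'
python3 - <<'E'
from h import *
p,d=snap("top","t3");q,e=snap("side","s3")
s=robot.sense();print(s['position'],s['eef_rot'],s['contact_force'],s['joint_positions'])
a=cv2.resize(p[170:270,180:280],(400,400),interpolation=cv2.INTER_CUBIC);b=cv2.resize(q[120:220,290:390],(400,400),interpolation=cv2.INTER_CUBIC)
cv2.imwrite("pics/c5.png",np.hstack([a,b])[:,:,::-1])
E
```

```text
time_s: 9.3
position: [0.5277, 0.2357, 0.2204]
eef_rot: [0.123, 0.992, -0.0, -0.001]
contact_force: [0.5, -0.4, -0.3]
grip_width: 0.0205
finger_force: 59.9
[0.52830748 0.23614859 0.22162143] [1.22785595e-01 9.92433148e-01 2.60769592e-04 2.75746189e-04] [ 0.65310222 -0.24937423 -2.34654999] [ 0.04888349  0.46976121 -0.73747398  1.42548204  0.31610522  1.36622478
  0.62653858]
```

View pics/c5.png

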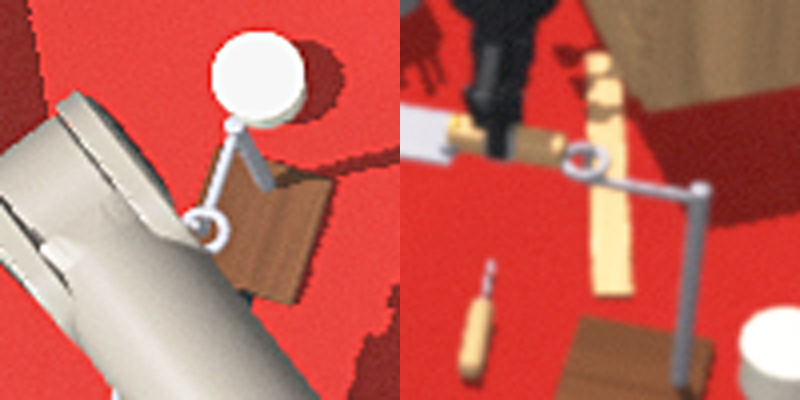

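The ring is threaded over the upturned end in both views: tip inside the ring at top crop (203,229), and ring level with the rod in the side view. Now I'll lower it and pitch the scraper blade-down about the hook corner.

```bash
python3 -m handwheel '[[[0.01,0.005,-0.03],[0,0,0],1],[[0.01,0.005,-0.06],[0,0,0],1],[[0.013,0.005,-0.09],[-0.04,-0.16,0],1],[[0.017,0.004,-0.117],[-0.08,-0.32,0],1],[[0.024,0.002,-0.145],[-0.12,-0.48,0],1],[[0.03,0,-0.172],[-0.16,-0.65,0],1],[[0.04,-0.003,-0.2],[-0.2,-0.81,0],1],[[0.05,-0.005,-0.225],[-0.24,-0.97,0],1],[[0.05,-0.005,-0.225],[-0.24,-0.97,0],1],[[0.05,-0.005,-0.225],[-0.24,-0.97,0],1]]'
```

```text
time_s: 10.4
position: [0.5378, 0.2352, 0.1762]
eef_rot: [0.118, 0.959, -0.031, 0.256]
contact_force: [0.6, -0.7, -1.4]
grip_width: 0.0206
finger_force: 60.0
```

No contact force built up. Next I'll pitch another 30°.

```bash
python3 -m handwheel '[[[0.015,-0.004,-0.025],[-0.04,-0.16,0],1],[[0.03,-0.007,-0.05],[-0.08,-0.32,0],1],[[0.045,-0.011,-0.075],[-0.12,-0.48,0],1],[[0.064,-0.016,-0.095],[-0.16,-0.65,0],1],[[0.083,-0.021,-0.115],[-0.2,-0.81,0],1],[[0.103,-0.026,-0.134],[-0.24,-0.97,0],1],[[0.103,-0.026,-0.134],[-0.24,-0.97,0],1],[[0.103,-0.026,-0.134],[-0.24,-0.97,0],1],[[0.103,-0.026,-0.134],[-0.24,-0.97,0],1],[[0.103,-0.026,-0.134],[-0.24,-0.97,0],1]]'
python3 - <<'E'
from h import *
p,d=snap("top","t4");q,e=snap("side","s4")
s=robot.sense();print(s['position'],s['eef_rot'],s['contact_force'],s['joint_positions'])
a=cv2.resize(p[170:270,180:280],(400,400),interpolation=cv2.INTER_CUBIC);b=cv2.resize(q[120:220,290:390],(400,400),interpolation=cv2.INTER_CUBIC)
cv2.imwrite("pics/c6.png",np.hstack([a,b])[:,:,::-1])
E
```

```text
time_s: 11.4
position: [0.5599, 0.2296, 0.1511]
eef_rot: [0.108, 0.859, -0.059, 0.497]
contact_force: [-0.3, -0.6, -1.5]
grip_width: 0.0206
finger_force: 60.0
[0.55943536 0.22950084 0.15074857] [ 0.10752938  0.85931311 -0.05914315  0.49650831] [ 0.27412133  0.27897567 -1.11013746] [-0.52618484  0.42717919 -0.46959544  2.19267861  1.66370681  1.09962808
 -0.90400911]
```

View pics/c6.png

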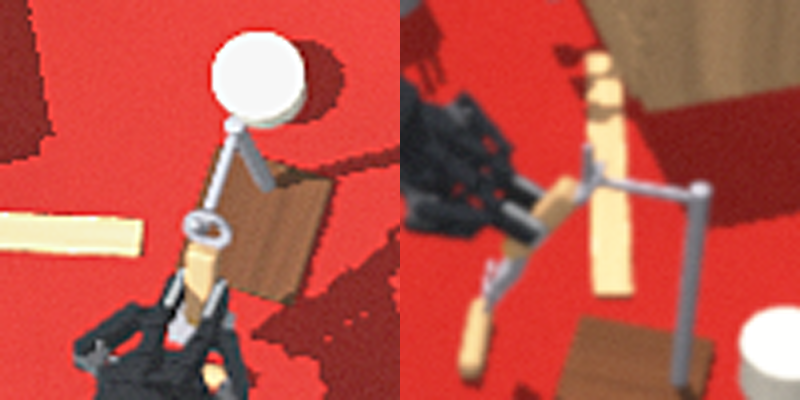

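The scraper is tilted about 60° with its eye around the hook corner: top crop (207,230), side crop (592,180). Now I'll release it and back off along the tool axis.

```bash
python3 -m handwheel '[[[0,0,0],[0,0,0],-0.3],[[0,0,0],[0,0,0],-0.3],[[0,0,0],[0,0,0],-0.3],[[0,0,0],[0,0,0],-0.3],[[-0.1,0.025,0.06],[0,0,0],-0.3],[[-0.2,0.05,0.12],[0,0,0],-0.3],[[-0.3,0.08,0.18],[0,0,0],-0.3],[[-0.4,0.1,0.24],[0,0,0],-0.3],[[-0.5,0.13,0.3],[0,0,0],-0.3],[[-0.5,0.13,0.3],[0,0,0],-0.3]]'
python3 - <<'E'
from h import *
p,d=snap("top","t5");q,e=snap("side","s5")
s=robot.sense();print(s['position'],s['eef_rot'],s['contact_force'],s['joint_positions'])
a=cv2.resize(p[170:270,180:280],(400,400),interpolation=cv2.INTER_CUBIC);b=cv2.resize(q[120:220,290:390],(400,400),interpolation=cv2.INTER_CUBIC)
cv2.imwrite("pics/c7.png",np.hstack([a,b])[:,:,::-1])
E
```

```text
time_s: 12.5
position: [0.4572, 0.2589, 0.2112]
eef_rot: [0.105, 0.86, -0.057, 0.497]
contact_force: [0.6, 0.2, -0.5]
grip_width: 0.0556
finger_force: 0.0
[0.45878727 0.25601819 0.20980047] [ 0.10616863  0.85953667 -0.05917721  0.49641011] [ 0.61814605 -0.62071287  0.98156497] [-0.65353299  0.25681106 -0.59900638  2.22328467  1.37862752  1.22958548
 -0.80635218]
```

View pics/c7.png

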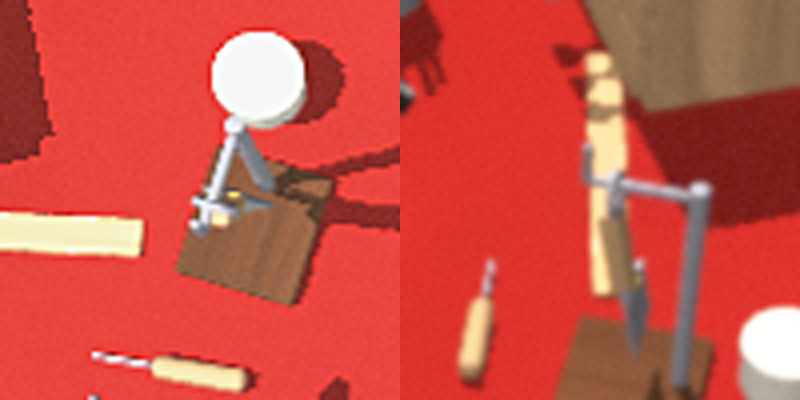

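The scraper hangs under the rod, about 5 mm inside the corner, with nothing else moved. Next I'll untilt the tool and travel to the lid bar.

```bash
python3 -m handwheel '[[[0,0,0.1],[0.05,0.19,0],-0.3],[[0,-0.1,0.2],[0.1,0.39,0],-0.3],[[0,-0.2,0.3],[0.15,0.58,0],-0.3],[[0,-0.3,0.3],[0.19,0.78,0],-0.3],[[0,-0.4,0.3],[0.24,0.97,0],-0.3],[[0,-0.5,0.3],[0.24,0.97,0],-0.3],[[0,-0.6,0.3],[0.24,0.97,0],-0.3],[[0,-0.6,0.3],[0.24,0.97,0],-0.3],[[0,-0.6,0.3],[0.24,0.97,0],-0.3],[[0,-0.6,0.3],[0.24,0.97,0],-0.3]]'
python3 -m handwheel '[[[0,-0.1,0],[0.05,0.19,0],-0.3],[[0,-0.2,0],[0.1,0.39,0],-0.3],[[0,-0.3,0],[0.15,0.58,0],-0.3],[[0,-0.4,0],[0.19,0.78,0],-0.3],[[0,-0.5,0],[0.24,0.97,0],-0.3],[[0,-0.6,0],[0.24,0.97,0],-0.3],[[0,-0.6,0],[0.24,0.97,0],-0.3],[[0,-0.6,0],[0.24,0.97,0],-0.3],[[0,-0.6,0],[0.24,0.97,0],-0.3],[[0,-0.6,0],[0.24,0.97,0],-0.3]]'
python3 -c "
from h import *;s=robot.sense();print(s['position'],s['joint_positions'])"
```

```text
time_s: 13.6
position: [0.4585, 0.1366, 0.2688]
eef_rot: [0.118, 0.959, -0.031, 0.256]
contact_force: [-0.2, -0.7, 0.1]
grip_width: 0.0552
finger_force: 0.0
time_s: 14.6
position: [0.4584, 0.0177, 0.2696]
eef_rot: [0.121, 0.993, 0.0, 0.0]
contact_force: [-0.2, -0.1, 0.6]
grip_width: 0.0558
finger_force: 0.0
[0.45837871 0.01765063 0.26962089] [-6.19715833e-02  1.04698149e-01 -1.46921415e-02  1.67291824e+00
  1.09567662e-03  1.36357715e+00  1.25138974e+00]
```

```bash
python3 -m handwheel '[[[0.04,-0.1,0],[0,0,-0.25],0.15],[[0.08,-0.2,0],[0,0,-0.5],0.15],[[0.1,-0.3,0],[0,0,-0.75],0.15],[[0.13,-0.4,0],[0,0,-1],0.15],[[0.13,-0.4,0],[0,0,-1],0.15],[[0.13,-0.4,0],[0,0,-1],0.15],[[0.13,-0.4,0],[0,0,-1],0.15],[[0.13,-0.4,0],[0,0,-1],0.15],[[0.13,-0.4,0],[0,0,-1],0.15],[[0.13,-0.4,0],[0,0,-1],0.15]]'
python3 -m handwheel '[[[0.04,-0.1,0],[0,0,-0.25],0.15],[[0.08,-0.2,0],[0,0,-0.5],0.15],[[0.1,-0.3,0],[0,0,-0.75],0.15],[[0.13,-0.38,0],[0,0,-1],0.15],[[0.13,-0.38,0],[0,0,-1],0.15],[[0.13,-0.38,0],[0,0,-1],0.15],[[0.13,-0.38,0],[0,0,-1],0.15],[[0.13,-0.38,0],[0,0,-1],0.15],[[0.13,-0.38,0],[0,0,-1],0.15],[[0.13,-0.38,0],[0,0,-1],0.15]]'
python3 -m handwheel '[[[0,0,0],[0,0,-0.25],0.15],[[0,0,0],[0,0,-0.5],0.15],[[0,0,0],[0,0,-0.75],0.15],[[0,0,0],[0,0,-0.89],0.15],[[0,0,-0.1],[0,0,-0.89],0.15],[[0,0,-0.25],[0,0,-0.89],0.15],[[0,0,-0.4],[0,0,-0.89],0.15],[[0,0,-0.5],[0,0,-0.89],0.15],[[0,0,-0.5],[0,0,-0.89],0.15],[[0,0,-0.5],[0,0,-0.89],0.15]]'
python3 -c "
from h import *;s=robot.sense();print(s['position'],s['eef_rot'],s['joint_positions'])"
```

```text
time_s: 15.6
position: [0.4846, -0.0637, 0.2696]
eef_rot: [0.375, 0.927, 0.0, 0.0]
contact_force: [-0.0, -0.1, 0.3]
grip_width: 0.0363
finger_force: 0.0
time_s: 16.6
position: [0.5107, -0.1397, 0.2696]
eef_rot: [0.602, 0.798, 0.0, 0.0]
contact_force: [-0.2, -1.0, -0.1]
grip_width: 0.0363
finger_force: 0.0
time_s: 17.6
position: [0.5109, -0.1403, 0.1699]
eef_rot: [0.77, 0.638, 0.0, 0.0]
contact_force: [0.8, -0.5, 0.1]
grip_width: 0.0368
finger_force: 0.0
[ 0.51092026 -0.14025097  0.16993758] [7.70446710e-01 6.37504391e-01 5.10879996e-05 1.24010478e-04] [ 0.02969029  0.31521431  0.26282142  1.67275532 -0.08771996  1.16491354
  0.1265116 ]
```

```bash
python3 -m handwheel '[[[0,0.005,-0.1],[0,0,0],0.15],[[0,0.005,-0.2],[0,0,0],0.15],[[0,0.005,-0.3],[0,0,0],0.15],[[0,0.005,-0.36],[0,0,0],0.15],[[0,0.005,-0.4],[0,0,0],0.15],[[0,0.005,-0.4],[0,0,0],0.15],[[0,0.005,-0.4],[0,0,0],1],[[0,0.005,-0.4],[0,0,0],1],[[0,0.005,-0.4],[0,0,0],1],[[0,0.005,-0.4],[0,0,0],1]]' 40
```

```text
time_s: 18.6
position: [0.5118, -0.1396, 0.0907]
eef_rot: [0.771, 0.637, 0.001, 0.001]
contact_force: [0.6, 0.8, 3.8]
grip_width: 0.0105
finger_force: 39.1
```

The bar is gripped (10.5 mm opening at 40 N). I'll raise the lid along its arc, halfway first.

```bash
python3 -m handwheel '[[[0.003,0,0.05],[0,0,0],1],[[0.008,-0.001,0.1],[0,0,0],1],[[0.014,-0.003,0.147],[0,0,0],1],[[0.023,-0.004,0.195],[0,0,0],1],[[0.034,-0.006,0.243],[0,0,0],1],[[0.047,-0.009,0.29],[0,0,0],1],[[0.062,-0.012,0.336],[0,0,0],1],[[0.079,-0.015,0.382],[0,0,0],1],[[0.097,-0.018,0.428],[0,0,0],1],[[0.097,-0.018,0.428],[0,0,0],1]]'
```

```text
time_s: 19.6
position: [0.5298, -0.1431, 0.1761]
eef_rot: [0.771, 0.637, -0.0, -0.0]
contact_force: [0.7, -1.2, -2.4]
grip_width: 0.0105
finger_force: 39.1
```

```bash
python3 -m handwheel '[[[0.021,-0.004,0.044],[0,0,0],1],[[0.043,-0.008,0.088],[0,0,0],1],[[0.068,-0.013,0.13],[0,0,0],1],[[0.095,-0.018,0.171],[0,0,0],1],[[0.123,-0.023,0.211],[0,0,0],1],[[0.153,-0.029,0.25],[0,0,0],1],[[0.185,-0.035,0.287],[0,0,0],1],[[0.217,-0.041,0.323],[0,0,0],1],[[0.251,-0.048,0.357],[0,0,0],1],[[0.251,-0.048,0.357],[0,0,0],1]]'
python3 - <<'E'
from h import *
np.set_printoptions(precision=4,suppress=True)
p,d=snap("top","t6");q,e=snap("side","s6")
s=robot.sense();print(s['position'],s['contact_force'])
c=np.array([.9826,-.1857]);hg=np.array([.7326,-.1798])
g=s['position']+[0,0,.0187]; al=(hg-g[:2])@c
print("angle from tcp",np.degrees(np.arctan2(g[2]-.1,al))-1.8,np.hypot(g[2]-.1,al))
a=cv2.resize(p[150:330,200:420],(440,360));b=cv2.resize(q[130:390,280:440],(222,360))
cv2.imwrite("pics/c8.png",np.hstack([a,b])[:,:,::-1])
# lid plane: wood pixels depth in both views -> points, in hinge frame
for n,P,D in(("top",p,d),("side",q,e)):
    h=cv2.cvtColor(P,cv2.COLOR_RGB2HSV);m=(h[...,0]>8)&(h[...,0]<20)&(h[...,1]>90)&(D>0)
    pts=np.array([dep(n,u,v,D[v,u]) for v,u in np.argwhere(m)])
    k=(hg-pts[:,:2])@c; l=(pts[:,:2]-hg)@[.1857,.9826]
    o=(k>-.01)&(k<.19)&(abs(l)<.125)&(pts[:,2]>.13)&(pts[:,2]<.32)
    if o.sum()>20:
        f=np.polyfit(k[o],pts[o,2],1); print(n,o.sum(),np.degrees(np.arctan(f[0])),np.std(pts[o,2]-np.polyval(f,k[o])))
E
```

```text
time_s: 20.6
position: [0.5779, -0.1526, 0.2495]
eef_rot: [0.771, 0.637, -0.002, -0.002]
contact_force: [-10.8, 1.9, 8.2]
grip_width: 0.0106
finger_force: 39.5
[ 0.5772 -0.1525  0.2489] [-11.1667   0.5495   7.9478]
angle from tcp 44.93883839499975 0.23015442386462098Traceback (most recent call last):
  File "<stdin>", line 13, in <module>
  File "h.py", line 14, in dep
    o,d=ray(n,u,v); return o+d*D
        ~~~^^^^^^^
  File "h.py", line 7, in ray
    c,f=cal(n); d=np.array([(u-c["cx"])/f,(v-c["cy"])/f]); s=d.copy()
        ~~~^^^
  File "h.py", line 4, in cal
    c=robot.get_calibration(n); f=240/np.tan(np.radians(c["fov_y"])/2)
ValueError: time passes only in moves, steps and waits
```

View pics/c8.png

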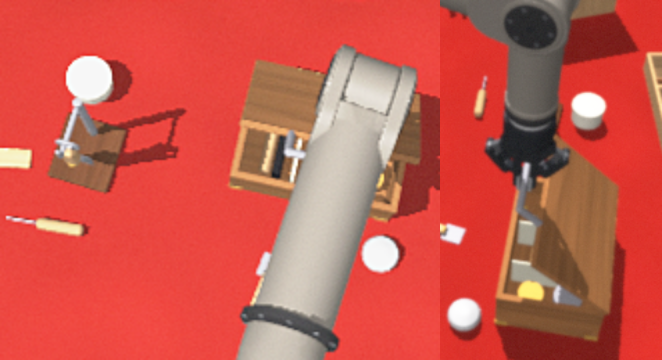

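The lid is open at about 45° and the scraper still hangs. I'll ease the radial load slightly and check the lid angle from depth.

```bash
python3 -m handwheel '[[[-0.008,0.001,0.008],[0,0,0],1],[[-0.008,0.001,0.008],[0,0,0],1],[[-0.008,0.001,0.008],[0,0,0],1],[[-0.008,0.001,0.008],[0,0,0],1],[[-0.008,0.001,0.008],[0,0,0],1],[[-0.008,0.001,0.008],[0,0,0],1],[[-0.008,0.001,0.008],[0,0,0],1],[[-0.008,0.001,0.008],[0,0,0],1],[[-0.008,0.001,0.008],[0,0,0],1],[[-0.008,0.001,0.008],[0,0,0],1]]'
python3 - <<'E'
from h import *
c=np.array([.9826,-.1857]);hg=np.array([.7326,-.1798])
g=robot.sense()['position']+[0,0,.0187]; print("tcp angle",np.degrees(np.arctan2(g[2]-.1,(hg-g[:2])@c))-1.8)
for n,f in(("top","t7"),("side","s7")):
    P,D=snap(n,f);C,F=cal(n);M=np.array(C["world_to_cam"]);K=np.array([[F,0,C["cx"]],[0,F,C["cy"]],[0,0,1]])
    h=cv2.cvtColor(P,cv2.COLOR_RGB2HSV);m=(h[...,0]>5)&(h[...,0]<20)&(h[...,1]>80)&(h[...,1]<215)&(D>0)
    vu=np.argwhere(m)
    s=cv2.undistortPoints(vu[:,None,::-1].astype(float),K,np.array([C["k1"],0,0,0]))[:,0]
    z=D[m];pts=(np.c_[s*z[:,None],z]-M[:3,3])@M[:3,:3]
    k=(hg-pts[:,:2])@c;l=(pts[:,:2]-hg)@[.1857,.9826]
    o=(k>-.01)&(k<.16)&(abs(l)<.125)&(pts[:,2]>.12)&(pts[:,2]<.30)&(abs(pts[:,2]-.112-k)<.04)
    if o.sum()>20:
        q=pts[o]; A=np.c_[k[o],q[:,2]];A=A-np.median(A,0);d=np.linalg.svd(A,full_matrices=False)[2][0]
        print(n,o.sum(),np.degrees(np.arctan(d[1]/d[0])))
E
```

```text
time_s: 21.7
position: [0.5773, -0.1525, 0.249]
eef_rot: [0.771, 0.637, -0.001, -0.001]
contact_force: [-6.1, -0.4, 3.0]
grip_width: 0.0099
finger_force: 39.5
tcp angle 44.9621146044834
top 1332 42.954250797922676
side 4440 43.461491827296655
```

```bash
python3 -c "
from workcell import robot;print(robot.hand_in())"
```

```text
the job is handed in; nothing more can be done
None
```

I handed the job in at about 22 s: the scraper hangs freely by its eye on the hook, and the gripper is still holding the lid open at about 44° (43° to 45° across my measurements).

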